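Bridge the buffet riser and set the spice jar on it

ROBOT

A 7-joint arm with a two-finger parallel gripper is mounted at the origin on a cart in front of the work surface, level with it; the furniture and walls round the work are solid. World frame = base frame: x ahead of the robot, y to its left, z up, the work surface at z = 0. Lengths are in mm, angles in rad, forces in N, time in s.
With the tool pointing down it reaches from about 425 to 875 mm from the base axis. Payload 8.4 kg.
Tool frame: the origin (TCP) lies at the very end of the fingers, on their centre line; the grasp point (between the pads) lies 19 mm behind it (manip.tcp_to_grasp is the distance from the TCP to the grasp point, in mm); z points along the fingers, y is the line along which they close (so a half turn about z gives the same grasp; the last joint's range is limited). The gripper opens to 85 mm and grips with 20 to 120 N. Pads are 22 mm wide; open, the fingers measure 114 mm over their backs; the gripper's body (76 mm by 85 mm) begins 54 mm behind the grasp point. The pads swing forward as they close: fully open they stand 13 mm farther back than shut.
Start: joints at [-1.283, 0.333, 0.04, 1.465, -0.013, 1.343, -0.059], TCP at [245.196, 601.949, 231.308] pointing down, gripper open.
Joint ranges: [-2.58, 2.58], [-0.38, 2.09], [-1.3, 1.39], [0.25, 2.4], [-1.5, 4.64], [0.08, 2.09], [-2.65, 2.65]. Speed limits (rad/s): [2.22, 2.22, 2.79, 2.79, 3.14, 3.14, 3.14].

INTERFACE

Orientations are given as [roll, pitch, yaw] about the fixed x, y, z axes, in that order (R = Rz(yaw) Ry(pitch) Rx(roll)).
In Python, from station import telemetry, get_image, camera_model, finish_job, nets, manip gives the robot as it stands. The module is installed in compiled form; this text tells all that it offers.
- The arm moves only by the tool send_rows, never from a script. Its argument "moves" is a list of rows, each a list of 5 numbers: the shift along the tool's x, y, z in mm, then the turn about the tool's z in rad, then the opening, from -1 (shut) to 1 (fully open). A call has exactly 10 rows; each row shifts and turns the commanded pose from where the row before left it, along the tool's axes as they then stand; what a row does not reach is not made up. A row lasts 1/10 s, in which the tool goes at most 50 mm and 8.59 degrees, less where a joint would pass 70% of its speed; a pose out of reach is approached as far as the arm can. A call with a gripper value outside its range is refused whole. The fingers move at their own pace and stop on an object; "newtons" is the grip in N (left out, the last holds). Time passes only in rows, so rows that do not move let the fingers close, or fill a call up. It gives the time, the measured TCP pose, the force, the opening and the grip force at its end, in the units of the state.
- telemetry.observe(): the state, without advancing time (a new reading comes with each control period).
- get_image(name): name is "scene" or "side" or "wrist"; returns the picture (420x560x3 uint8, blue, green, red); there is no depth.
- camera_model(name): a dict with "fx", "fy", "cx", "cy" (pixels), "dist_coeffs" ([k1, k2, p1, p2, k3] as OpenCV has them; the pictures are not rectified), "R" (3x3) and "t" (3): a world point X has camera coordinates R X + t. Camera axes: x right, y down, z forward; pixel columns grow to the right and rows downward; lengths in mm; the calibration is good to about 2 mm. A picture is of the moment at which its call begins: read the wrist's pose just before it. camera_model takes no time and is no camera call; for the wrist camera it gives the pose at the moment of the call.
- finish_job(): hands the job in; it is judged then, once.
Trained networks look in the newest picture that a camera, given by its name, has taken for a name from the list of things; names that differ only in an ending like _2 or _b are one class to them, and where a whole thing is asked for, a point or a joint stands for the part that bears it (a point fixed in the world has none). Each returns a list of dicts, best first, with "p" (0 to 1); they miss things now and then, are a little off and sometimes report something else, mostly with a low value. They report only what shows in the picture. A call takes as long as a camera call. They do not tell look-alikes from the thing itself.
- nets.search_frame(camera, label): "xy" ([column, row] in pixels, amid what is visible of it).
The state is a dict: "clock": time; "joints": joint angles; "joint_velocities": joint speeds; "joint_torque": joint torques, N m; "tool_pos": TCP position; "orientation": TCP orientation; "contact_force": force on the tool from outside, world axes, zero at the start; "ft_torque": the same for the moment, N m; "finger_gap": finger opening in mm; "grasp_force": force on a finger pad.
Only numpy, scipy, OpenCV 4.12 (cv2) and the standard library are available. Lean on these libraries where they do the work, as an engineer would, in place of code of your own. Each camera call takes 0.05 s, during which the arm holds its last target. There are 200 camera calls.

TASK

Finish the two-piece serving riser: slide the dark wooden plank, without lifting it, off the long stand and across the gap until its leading end lies flush with the outer edge of the short stand, so that it rests on both. Then gently stand the spice jar with the brown label upright in the middle of the plank. Do not drop it, and leave the other things on the table where they are.

Things in the scene. Friction and masses are not known exactly. Their poses are not given: they have to be found in the camera images.
- near_stand: long stand, fixed: light wooden top on blue side panels, 114 (x) x 160 (y) mm, top face 80 mm above the table, which is 80 mm above its origin (centre of its underside, on the table). A blue lip 8 mm wide and 8 mm high runs along each long side (at x = +-53 mm) and guides the plank with 4 mm play on each side; both ends are open. Its -y axis points toward the short stand: the plank is to slide that way
- far_stand: short stand, fixed: the same look without lips, 130 (x) x 80 (y) mm, flat top face 78.5 mm above the table. Origin: centre of its underside, on the table. Its outer edge, away from the long stand, lies at its own y = -40 mm; the gap between the two stands is 90 to 115 mm. Its axes lie within 3 degrees of those of the long stand
- plank: dark brown wooden plank with a brass line near each end, 90 (x) x 280 (y) x 18 (z) mm, about 0.3 kg, loose; it lies along the top of the long stand between its lips and sticks out over both ends. Origin: centre of its underside; y along its length, the -y end leads. It slides with dry friction and stops when no longer pushed; it balances until its leading end reaches the short stand
- plank_front (a point): middle of the plank's leading end face (plank y = -140 mm), at half its thickness
- plank_rear (a point): middle of the plank's rear end face (plank y = +140 mm), at half its thickness: the place to push; at the start it overhangs the rear of the long stand by 40 to 80 mm, in the end it lies over the long stand's top
- plank_mid (a point): centre of the plank's top face; in the end it lies over the gap
- jar_center (a point): centre (half-way up, 53 mm above its foot) of the spice jar with the brown paper label and green cap: round, 46 mm across, 106 mm high, about 0.11 kg, standing on the table; z up
- green_center (a point): centre (half-way up) of the other spice jar, with a dark green label and green cap, same size: not to be moved
- mug: cream mug, 83 mm across, 94 mm high with a handle, origin at the centre of its underside: not to be moved
- mustard: squat jar with a green lid, 68 mm across, 84 mm high, origin under its centre: not to be moved
- picks: clear jar of toothpicks with a black cap lying on its side, 90 mm long (y), 38 mm thick, origin under its centre: not to be moved
Mind the look-alikes: they are no part of the job. What is shaped like the part that bears jar_center but pink or turquoise is not meant.

How it is judged:
By the outcome, as a careful person would: the job done as asked, in the order asked, and still so for the second after the job is handed in, with the robot touching nothing.
It also fails if it takes over 64 s, if anything falls off the work surface, if the arm or the gripper's body presses on something with over 40 N, if the wrist force passes 120 N, or if a joint passes its speed limit or range.

## Working session

There is one attempt and no reset: what is moved stays moved. The work goes in short steps, Python scripts to look and compute and a tool call to move; the robot and the scene stay as the last step left them, time stands still between calls to the robot, and variables do not carry over. Pictures are saved under pics/ and viewed, at most 10 in all, crops included, and the job is handed in when it is done.

Besides the shell and the picture viewer there is one more tool, called after "Call:" as name([rows], argument=value, ...), one row to a line, values as JSON. send_rows: Moves the arm, as the interface text tells. Its arguments: {"type":"object","properties":{"moves":{"type":"array","items":{"type":"array","items":{"type":"number"}}},"newtons":{"type":"number"}},"required":["moves"]}

```bash
mkdir -p pics; cat > h.py <<'E'
import numpy as np, cv2, json
from station import telemetry, get_image, camera_model, finish_job, nets, manip
from scipy.spatial.transform import Rotation as Rot
def K(m): return np.array([[m['fx'],0,m['cx']],[0,m['fy'],m['cy']],[0,0,1.]]), np.array(m['dist_coeffs'],float)
def ray(m,px,z):
    k,d=K(m); u=cv2.undistortPoints(np.array([[px]],float),k,d)[0,0]
    R=np.array(m['R']);t=np.array(m['t']).ravel(); C=-R.T@t; v=R.T@np.array([u[0],u[1],1])
    return C+v*(z-C[2])/v[2]
def proj(m,P):
    k,d=K(m); R=np.array(m['R']);t=np.array(m['t'],float).ravel()
    return cv2.projectPoints(np.array(P,float).reshape(-1,1,3),cv2.Rodrigues(R)[0],t,k,d)[0].reshape(-1,2)
E
python3 - <<'E'
from h import *
ims=[]
for c in ['scene','side']:
    im=get_image(c); cv2.imwrite(f'pics/{c}0.png',im); m=camera_model(c)
    R=np.array(m['R']);print(c,'C',-R.T@np.array(m['t']).ravel(), 'fwd',R[2],m['fx'])
    for l,z in [('near_stand',80),('far_stand',78),('plank',98),('plank_front',89),('plank_rear',89),('plank_mid',98),('jar_center',53),('green_center',53),('mug',40),('mustard',40),('picks',19)]:
        for r in nets.search_frame(c,l)[:4]:
            print(l,round(r['p'],2),np.round(r['xy']),np.round(ray(m,r['xy'],z)))
s=telemetry.observe();print(s['clock'],s['tool_pos'],s['orientation'],s['finger_gap'])
E
```

```text
scene C [ -35.74271753 -446.06382794  517.57096732] fwd [ 0.66665582  0.56981196 -0.48050427] 390.2555094070326
near_stand 0.85 [313. 260.] [456. -92.  80.]
far_stand 0.83 [427. 290.] [ 521. -291.   78.]
plank 0.88 [334. 234.] [534. -84.  98.]
plank 0.35 [386. 215.] [ 679. -124.   98.]
plank_front 0.71 [333. 235.] [543. -76.  89.]
plank_rear 0.77 [332. 234.] [545. -74.  89.]
plank_mid 0.83 [335. 233.] [539. -84.  98.]
jar_center 0.89 [243. 166.] [733. 395.  53.]
jar_center 0.86 [238. 199.] [567. 239.  53.]
jar_center 0.79 [214. 182.] [595. 367.  53.]
jar_center 0.56 [315. 258.] [493. -70.  53.]
green_center 0.84 [185. 202.] [466. 328.  53.]
mug 0.65 [271. 178.] [748. 290.  40.]
mustard 0.67 [385. 214.] [777. -77.  40.]
picks 0.78 [194. 255.] [366. 162.  19.]
picks 0.62 [332. 234.] [641. -12.  19.]
side C [-646.92578194 -230.70963432 1161.37149172] fwd [ 0.73560175  0.18382126 -0.65199679] 546.2584850173268
near_stand 0.96 [319. 240.] [465. -66.  80.]
far_stand 0.88 [400. 237.] [ 531. -293.   78.]
plank 0.59 [322. 220.] [531. -64.  98.]
plank_front 0.85 [325. 221.] [536. -70.  89.]
plank_rear 0.76 [321. 222.] [531. -60.  89.]
plank_mid 0.88 [322. 218.] [539. -61.  98.]
plank_mid 0.42 [319. 239.] [449. -68.  98.]
mug 0.85 [236. 172.] [769. 275.  40.]
mug 0.34 [400. 239.] [ 560. -293.   40.]
mustard 0.92 [339. 182.] [795. -75.  40.]
picks 0.45 [322. 219.] [622. -48.  19.]
1.2 [245.16450394 601.96288579 231.30976066] [-3.14154326e+00 -3.26448173e-05  2.75483416e+00] 85.68409403493251
```

View pics/scene0.png

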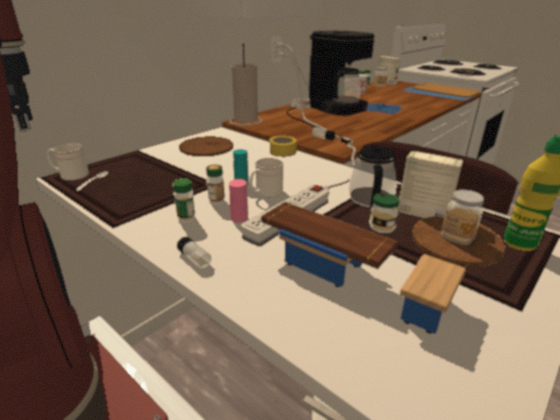

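View pics/side0.png

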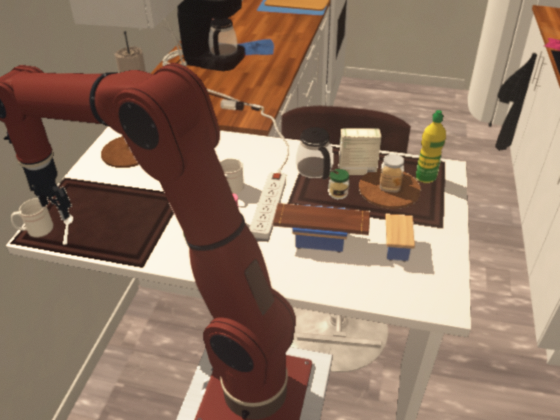

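The scene picture shows four jar-shaped things: green label (184,202), brown label with green cap (215,182), pink (238,199) and turquoise (241,165). The one at (215,182) fits the description. The plank runs from about (265,215) to (394,250) on the long stand, with the short stand at (433,285). I'll confirm the jar in an enlarged crop and measure the corners there too.

```bash
python3 - <<'E'
import cv2,numpy as np
a=cv2.imread('pics/scene0.png'); s=cv2.imread('pics/side0.png')
A=cv2.resize(a[195:335,250:480],None,fx=3.4,fy=3.4,interpolation=cv2.INTER_CUBIC)[:,:780]
B=cv2.resize(a[145:225,165:260],None,fx=3,fy=1.5*1,interpolation=cv2.INTER_CUBIC)
o=np.vstack([A,cv2.resize(B,(780,120))])
print(A.shape)
o=np.zeros((600,800,3),np.uint8)
p1=cv2.resize(a[200:335,255:475],(660,405),interpolation=cv2.INTER_CUBIC) #x3
o[:405,:660]=p1
p2=cv2.resize(a[150:215,170:260],(270,195),interpolation=cv2.INTER_CUBIC) #x3
o[405:,:270]=p2
p3=cv2.resize(s[200:265,265:425],(480,195),interpolation=cv2.INTER_CUBIC) #x3
o[405:,280:760]=p3
cv2.imwrite('pics/crop1.png',o)
E
```

```text
(476, 780, 3)
```

View pics/crop1.png

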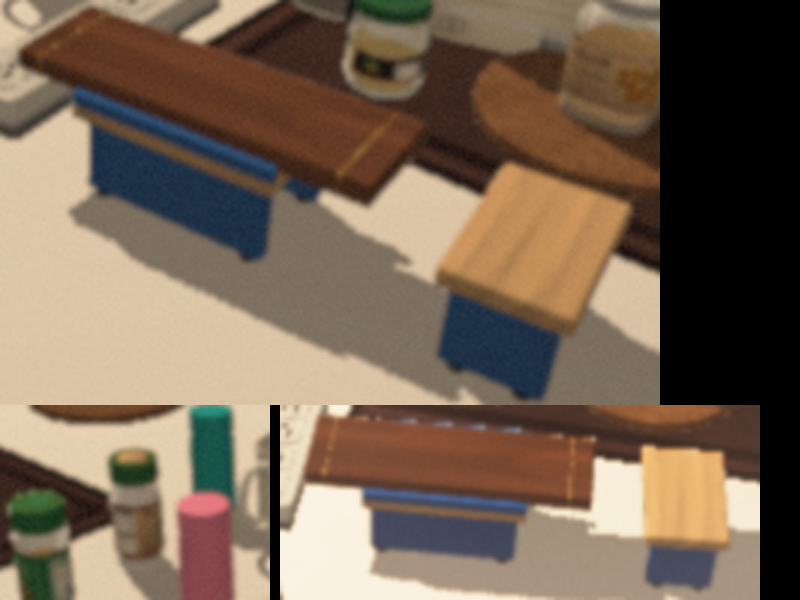

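The crop confirms that the jar at scene (215,182) has the brown label, with the green-label jar to its left and the pink one to its right. Plank and stand corners read well in both views.

```bash
python3 - <<'E'
from h import *
from scipy.optimize import least_squares
ms,md=camera_model('scene'),camera_model('side')
S=lambda L:[(255+x/3-.33,200+y/3-.33) for x,y in L]
D=lambda L:[(265+(x-280)/3-.33,200+(y-405)/3-.33) for x,y in L]
# order: (-x? ) nearX,+y ; nearX,-y ; farX,-y ; farX,+y
pl=(S([(22,52),(367,192),(425,126),(95,10)]),D([(305,478),(590,500),(593,440),(320,417)]),90,280,98)
fs=(S([(440,270),(572,324),(632,207),(510,163)]),D([(643,538),(727,540),(724,452),(643,447)]),130,80,78.5)
for n,(a,b,w,l,z) in dict(plank=pl,far=fs).items():
    q=np.array([[-w/2,l/2],[-w/2,-l/2],[w/2,-l/2],[w/2,l/2]])
    def pts(p):
        c,s=np.cos(p[2]),np.sin(p[2]); 
        return np.c_[q@np.array([[c,s],[-s,c]])+p[:2],np.full(4,z)]
    for nm,sel in (('both',(1,1)),('scene',(1,0)),('side',(0,1))):
        f=lambda p:np.r_[sel[0]*(proj(ms,pts(p))-a).ravel(),sel[1]*(proj(md,pts(p))-b).ravel()]
        r=least_squares(f,[540,-100,0]);print(n,nm,np.round(r.x,3),np.round(r.fun,1))
for c,px in (('scene',(215,182)),): print(ray(ms,px,53))
g=S([]);
print('jar foot', ray(ms,(170+137/3,150+(557-405)/3),0), 'cap', ray(ms,(170+133/3,150+(458-405)/3),106))
print('green', ray(ms,(185,202),53),'pink',ray(ms,(170+205/3,150+(500-405)/3),106))
E
```

```text
plank both [ 5.40879e+02 -5.88030e+01  6.80000e-02] [-2.1 -1.   1.4  0.3  2.2  0.6 -1.3 -1.9 -1.5 -1.5  0.6  1.4  0.9  0.8
 -1.2 -0.9]
plank scene [ 5.41032e+02 -5.82820e+01  5.50000e-02] [-1.9 -1.5  0.4  0.5  1.9  0.9 -0.7 -2.2 -0.  -0.   0.   0.   0.   0.
 -0.  -0. ]
plank side [ 5.41228e+02 -5.97750e+01  9.60000e-02] [-0.   0.   0.  -0.   0.  -0.  -0.  -0.  -0.9 -0.6  1.4  0.4  0.9 -0.2
 -1.5 -0.2]
far both [ 5.60382e+02 -2.86641e+02  9.90000e-02] [-1.7 -0.9  1.6  0.2  1.4 -0.2 -0.5 -0.3 -0.1 -0.3  0.3  1.4 -0.7  0.5
 -0.5 -0. ]
far scene [ 5.59609e+02 -2.86565e+02  1.01000e-01] [-1.9 -0.7  1.5  0.4  1.1 -0.1 -0.8 -0.2 -0.  -0.   0.   0.  -0.   0.
 -0.   0. ]
far side [ 5.62309e+02 -2.87263e+02  9.40000e-02] [-0.  -0.   0.  -0.   0.  -0.   0.  -0.   0.  -0.8  0.4  1.  -0.4  0.2
 -0.1 -0.4]
[596.2831512  364.89163832  53.        ]
jar foot [586.69575938 356.51601701   0.        ] cap [583.31543577 346.07280404 106.        ]
green [465.39676336 326.04276299  53.        ] pink [565.21409251 230.96603306 106.        ]
```

```bash
cat >> h.py <<'E'
def plan(tgt,yaw,n,grip=0,start=None):
    "rows in tool axes from the present pose to tgt (xyz) and yaw, tool down; returns one equal row per step"
    s=telemetry.observe(); p=np.array(s['tool_pos']) if start is None else np.array(start[:3],float)
    y0=s['orientation'][2] if start is None else start[3]
    dy=(yaw-y0+np.pi)%(2*np.pi)-np.pi
    d=(np.array(tgt,float)-p)/n
    out=[]
    for i in range(n):
        y=y0+dy*i/n; c,sn=np.cos(y),np.sin(y)
        out.append([int(round(c*d[0]+sn*d[1])),int(round(sn*d[0]-c*d[1])),int(round(-d[2])),round(-dy/n,3),grip])
    return out
E
python3 - <<'E'
from h import *
print(plan([525,140,200],1.65,20,-.3))
E
```

```text
[[-22, -16, 2, np.float64(0.055), -0.3], [-23, -15, 2, np.float64(0.055), -0.3], [-23, -14, 2, np.float64(0.055), -0.3], [-24, -12, 2, np.float64(0.055), -0.3], [-25, -11, 2, np.float64(0.055), -0.3], [-25, -10, 2, np.float64(0.055), -0.3], [-26, -8, 2, np.float64(0.055), -0.3], [-26, -7, 2, np.float64(0.055), -0.3], [-26, -5, 2, np.float64(0.055), -0.3], [-27, -4, 2, np.float64(0.055), -0.3], [-27, -2, 2, np.float64(0.055), -0.3], [-27, -1, 2, np.float64(0.055), -0.3], [-27, 1, 2, np.float64(0.055), -0.3], [-27, 2, 2, np.float64(0.055), -0.3], [-27, 4, 2, np.float64(0.055), -0.3], [-27, 5, 2, np.float64(0.055), -0.3], [-26, 7, 2, np.float64(0.055), -0.3], [-26, 8, 2, np.float64(0.055), -0.3], [-25, 9, 2, np.float64(0.055), -0.3], [-25, 11, 2, np.float64(0.055), -0.3]]
```

Call:
send_rows([
  [-22, -16, 2, 0.055, -0.3],
  [-23, -15, 2, 0.055, -0.3],
  [-23, -14, 2, 0.055, -0.3],
  [-24, -12, 2, 0.055, -0.3],
  [-25, -11, 2, 0.055, -0.3],
  [-25, -10, 2, 0.055, -0.3],
  [-26, -8, 2, 0.055, -0.3],
  [-26, -7, 2, 0.055, -0.3],
  [-26, -5, 2, 0.055, -0.3],
  [-27, -4, 2, 0.055, -0.3],
], newtons=30)

```text
clock: 2.2
tool_pos: [386.5, 369.0, 211.2]
orientation: [3.141, -0.0, 2.201]
contact_force: [0.6, 0.3, -0.1]
finger_gap: 29.8
grasp_force: 0.0
```

Call:
send_rows([
  [-27, -2, 2, 0.055, -0.3],
  [-27, -1, 2, 0.055, -0.3],
  [-27, 1, 2, 0.055, -0.3],
  [-27, 2, 2, 0.055, -0.3],
  [-27, 4, 2, 0.055, -0.3],
  [-27, 5, 2, 0.055, -0.3],
  [-26, 7, 2, 0.055, -0.3],
  [-26, 8, 2, 0.055, -0.3],
  [-25, 9, 2, 0.055, -0.3],
  [-25, 11, 2, 0.055, -0.3],
])

```text
clock: 3.2
tool_pos: [528.6, 138.0, 191.1]
orientation: [3.142, 0.0, 1.65]
contact_force: [0.6, 0.3, 0.3]
finger_gap: 29.8
grasp_force: 0.0
```

```bash
cat > look.py <<'E'
from h import *
import sys
m=camera_model('wrist'); im=get_image('wrist'); cv2.imwrite(f'pics/{sys.argv[1]}.png',im)
json.dump({k:np.array(v).tolist() for k,v in m.items()},open(f'pics/{sys.argv[1]}.json','w'))
s=telemetry.observe();R=np.array(m['R']);print(s['clock'],np.round(s['tool_pos'],1),np.round(s['orientation'],3),round(s['finger_gap'],1),np.round(s['contact_force'],1),'C',np.round(-R.T@np.array(m['t']).ravel()),'fwd',np.round(R[2],2))
Z=dict(plank=98,plank_rear=89,plank_front=89,jar_center=53,green_center=53,far_stand=78.5,near_stand=80,plank_mid=98)
for l in sys.argv[2:]:
    for r in nets.search_frame('wrist',l)[:4]: print(l,round(r['p'],2),np.round(r['xy']),np.round(ray(m,r['xy'],Z[l])))
E
python3 look.py w1 plank_rear
```

```text
3.25 [530.6 133.1 191. ] [3.141e+00 2.000e-03 1.642e+00] 30.0 [ 1.3 -5.  -0.2] C [524. 209. 334.] fwd [ 0.02 -0.28 -0.96]
plank_rear 0.82 [284. 328.] [540.  36.  89.]
```

View pics/w1.png

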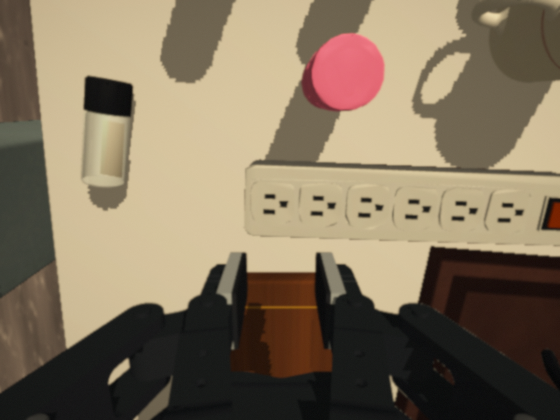

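The wrist picture shows the plank's rear end between the fingers, with its edge at row 272 (columns 247–320). Above it are the pink jar (345,70) and the power strip (row ~200), which lies close behind the plank.

```bash
python3 - <<'E'
from h import *
m=json.load(open('pics/w1.json'))
for px in [(248,272),(316,272),(247,307),(316,307)]: print(px,np.round(ray(m,px,98),1))
for px in [(235,373),(332,373)]: print(px,np.round(ray(m,px,98),1))
print('strip top edge',np.round(ray(m,(260,236),30)),np.round(ray(m,(260,160),30)),'pink',np.round(ray(m,(345,70),106)))
s=telemetry.observe();print(s['tool_pos'],s['orientation'],s['contact_force'])
E
```

```text
(248, 272) [509.2  88.1  98. ]
(316, 272) [558.8  92.1  98. ]
(247, 307) [510.   58.9  98. ]
(316, 307) [562.  63.  98.]
(235, 373) [503.4  -2.6  98. ]
(332, 373) [581.5   3.6  98. ]
strip top edge [514.  91.  30.] [510. 160.  30.] pink [561. 231. 106.]
[529.63224219 134.83745698 191.06317516] [3.14118582e+00 1.89604544e-03 1.64539670e+00] [ 0.24361445  0.02049812 -0.26742421]
```

Call:
send_rows([
  [0, 0, 15, 0, -0.3],
  [0, 0, 15, 0, -0.3],
  [0, 0, 15, 0, -0.3],
  [0, 0, 15, 0, -0.3],
  [0, 0, 15, 0, -0.3],
  [0, 0, 15, 0, -0.3],
  [0, 0, 10, 0, -0.3],
  [0, 0, 5, 0, -0.3],
  [-5, 0, 0, 0, -0.3],
  [-5, 0, 0, 0, -0.3],
])

```text
clock: 4.3
tool_pos: [528.8, 129.5, 86.8]
orientation: [3.141, -0.0, 1.655]
contact_force: [0.3, -0.4, 1.3]
finger_gap: 29.8
grasp_force: 0.0
```

Call:
send_rows([
  [-5, 0, 0, 0, -0.3],
  [-4, 0, 0, 0, -0.3],
  [-4, 0, 0, 0, -0.3],
  [-4, 0, 0, 0, -0.3],
  [-4, 0, 0, 0, -0.3],
  [-4, 0, 0, 0, -0.3],
  [-4, 0, 0, 0, -0.3],
  [-4, 0, 0, 0, -0.3],
  [-4, 0, 0, 0, -0.3],
  [-4, 0, 0, 0, -0.3],
])

```text
clock: 5.3
tool_pos: [531.8, 89.2, 86.3]
orientation: [-3.141, -0.0, 1.655]
contact_force: [-0.2, 2.2, -0.3]
finger_gap: 29.8
grasp_force: 0.9
```

```bash
python3 look.py w2 | head -1; python3 - <<'E'
from h import *
c=nets.search_frame('side','plank'); im=get_image('side'); cv2.imwrite('pics/side1.png',im)
E
```

```text
5.35 [531.9  88.3  86.3] [-3.142  0.     1.654] 29.8 [ 0.5  0.6 -0.3] C [526. 160. 229.] fwd [ 0.02 -0.28 -0.96]
```

Call:
send_rows([
  [-5, 0, 0, 0, -0.3],
  [-5, 0, 0, 0, -0.3],
  [-5, 0, 0, 0, -0.3],
  [-5, 0, 0, 0, -0.3],
  [-5, 0, 0, 0, -0.3],
  [-5, 0, 0, 0, -0.3],
  [-5, 0, 0, 0, -0.3],
  [-5, 0, 0, 0, -0.3],
  [-5, 0, 0, 0, -0.3],
  [-5, 0, 0, 0, -0.3],
])

```text
clock: 6.45
tool_pos: [536.0, 38.9, 86.3]
orientation: [-3.142, -0.0, 1.655]
contact_force: [-0.1, 0.9, 0.7]
finger_gap: 30.2
grasp_force: 0.9
```

```bash
python3 look.py w3 | head -1; python3 - <<'E'
from h import *
s=get_image('side'); w=cv2.imread('pics/w3.png')
o=np.zeros((600,800,3),np.uint8)
o[:315,:420]=cv2.resize(w,(420,315))
o[320:320+260,:640]=cv2.resize(s[200:265,265:425],(640,260),interpolation=cv2.INTER_CUBIC)
cv2.imwrite('pics/c2.png',o)
E
```

```text
6.5 [536.1  37.9  86.4] [3.142 0.    1.654] 30.0 [-0.4  0.3 -0.2] C [531. 109. 229.] fwd [ 0.02 -0.28 -0.96]
```

View pics/c2.png

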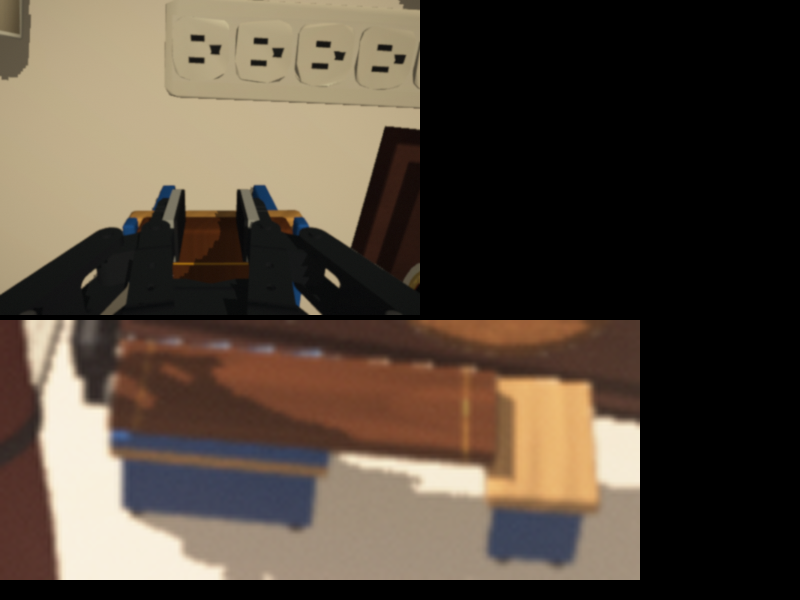

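The side crop shows the plank's front end (497,420) just over the short stand's inner edge, and its outer edge at about (592,440). Roughly 75 mm are left to slide.

Call:
send_rows([
  [-5, 0, 0, 0, -0.3],
  [-5, 0, 0, 0, -0.3],
  [-5, 0, 0, 0, -0.3],
  [-5, 0, 0, 0, -0.3],
  [-5, 0, 0, 0, -0.3],
  [-5, 0, 0, 0, -0.3],
  [-6, 0, 0, 0, -0.3],
  [-6, 0, 0, 0, -0.3],
  [-6, 0, 0, 0, -0.3],
  [-6, 0, 0, 0, -0.3],
])

```text
clock: 7.55
tool_pos: [540.6, -15.0, 86.4]
orientation: [3.141, -0.0, 1.655]
contact_force: [-0.9, 3.3, 1.0]
finger_gap: 29.6
grasp_force: 1.4
```

```bash
python3 look.py w4 | head -1; python3 - <<'E'
from h import *
a=get_image('scene'); s=get_image('side'); cv2.imwrite('pics/scene2.png',a)
o=np.zeros((600,800,3),np.uint8)
o[:320,:640]=cv2.resize(a[250:330,350:510],(640,320),interpolation=cv2.INTER_CUBIC)
o[330:330+260,:520]=cv2.resize(s[200:265,315:445],(520,260),interpolation=cv2.INTER_CUBIC)
cv2.imwrite('pics/c3.png',o)
E
```

```text
7.6 [540.7 -16.2  86.5] [3.141e+00 1.000e-03 1.654e+00] 29.6 [-0.4  1.3  2. ] C [535.  56. 229.] fwd [ 0.02 -0.28 -0.96]
```

View pics/c3.png

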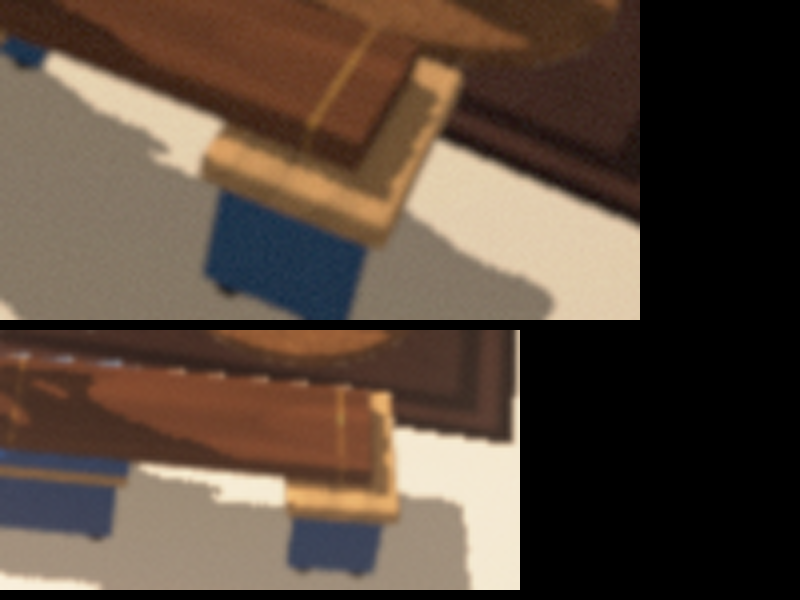

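The crop shows the plank's front lower corner at (355,168) and the short stand's outer edge running from (382,225) to (462,68). One last push of about 20 mm remains, so I'll compute it.

```bash
python3 - <<'E'
from h import *
ms,md=camera_model('scene'),camera_model('side')
S=lambda x,y,z:ray(ms,(350+x/4-.4,250+y/4-.4),z)
D=lambda x,y,z:ray(md,(315+x/4-.4,200+(y-330)/4-.4),z)
def rep(n,e1,e2,pts):
    d=(e2-e1)[:2];d/=np.linalg.norm(d);nrm=np.array([d[1],-d[0]]);
    if nrm[1]>0:nrm=-nrm
    print(n,'edge',np.round(e1),np.round(e2),'yaw',round(np.arctan2(d[1],d[0]),3))
    for p in pts: print('  pt',np.round(p,1),'remaining',round(float((e1-p)[:2]@nrm),1))
rep('scene',S(382,225,78.5),S(462,68,78.5),[S(355,168,78.5),S(350,148,96.5),S(418,56,96.5)])
rep('side',D(397,510,78.5),D(390,392,78.5),[D(372,486,78.5),D(371,470,96.5),D(367,390,96.5)])
print(telemetry.observe()['tool_pos'])
E
```

```text
scene edge [ 502. -329.   78.] [ 633. -316.   78.] yaw 0.099
  pt [ 529.4 -306.4   78.5] remaining 19.5
  pt [ 517.2 -305.5   96.5] remaining 21.6
  pt [ 601.  -302.9   96.5] remaining 16.0
side edge [ 506. -332.   78.] [ 632. -320.   78.] yaw 0.093
  pt [ 526.5 -313.3   78.5] remaining 16.9
  pt [ 523.4 -310.2   96.5] remaining 20.3
  pt [ 609.6 -302.1   96.5] remaining 20.4
[540.52345412 -15.55766898  86.28510549]
```

Call:
send_rows([
  [-4, 0, 0, 0, -0.3],
  [-4, 0, 0, 0, -0.3],
  [-4, 0, 0, 0, -0.3],
  [-3, 0, 0, 0, -0.3],
  [0, 0, 0, 0, -0.3],
  [0, 0, 0, 0, -0.3],
  [0, 0, 0, 0, -0.3],
  [0, 0, 0, 0, -0.3],
  [0, 0, 0, 0, -0.3],
  [0, 0, 0, 0, -0.3],
])

```text
clock: 8.7
tool_pos: [541.8, -29.4, 86.4]
orientation: [3.142, 0.0, 1.655]
contact_force: [-0.5, 0.3, 0.1]
finger_gap: 30.0
grasp_force: 0.0
```

```bash
python3 - <<'E'
from h import *
# average frames to denoise
a=np.mean([get_image('scene').astype(float) for _ in range(3)],0).astype(np.uint8); s=np.mean([get_image('side').astype(float) for _ in range(3)],0).astype(np.uint8)
print(telemetry.observe()['tool_pos'])
o=np.zeros((600,800,3),np.uint8)
o[:360,:480]=cv2.resize(a[260:320,400:480],(480,360),interpolation=cv2.INTER_CUBIC)
o[365:365+210,:360]=cv2.resize(s[210:245,380:440],(360,210),interpolation=cv2.INTER_CUBIC)
cv2.imwrite('pics/c4.png',o)
E
```

```text
[541.7838527  -29.49744252  86.296122  ]
```

View pics/c4.png

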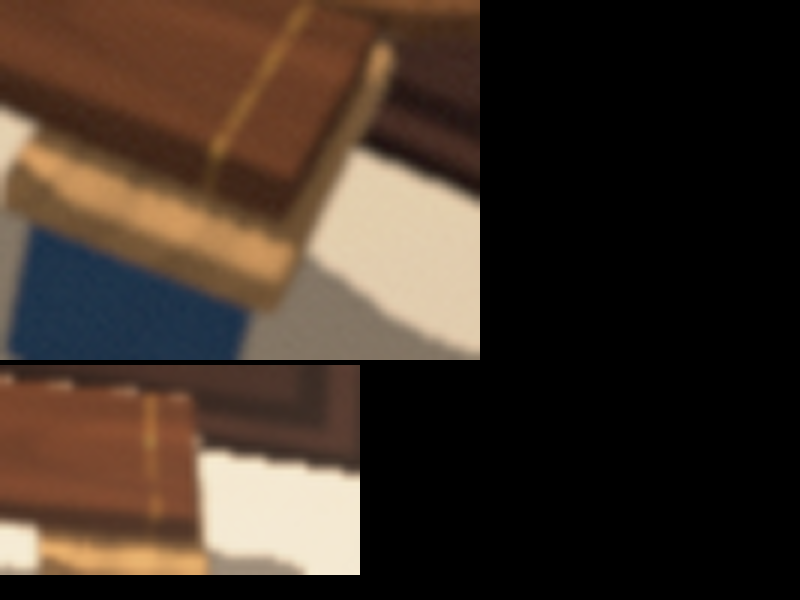

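```bash
python3 - <<'E'
from h import *
ms,md=camera_model('scene'),camera_model('side')
S=lambda x,y,z:ray(ms,(400+x/6-.4,260+y/6-.4),z)
D=lambda x,y,z:ray(md,(380+x/6-.4,210+(y-365)/6-.4),z)
e1=S(296,246,78.5); e2=S(393,58,78.5); d=(e2-e1)[:2];d/=np.linalg.norm(d); n=np.array([d[1],-d[0]]); print(e1,e2,np.arctan2(d[1],d[0]))
for p in [S(285,212,78.5),S(290,180,96.5),S(383,35,96.5)]: print('S',p,(e1-p)[:2]@n)
n=np.array([.096,-.995])
e=D(207,548,78.5)
for p in [D(204,540,78.5),D(202,522,96.5),D(192,393,96.5)]: print('D',p,(e-p)[:2]@n)
E
```

```text
[ 519.08037446 -328.65111293   78.5       ] [ 624.33945166 -318.68149439   78.5       ] 0.09443333499334135
S [ 531.0208086  -320.94602617   78.5       ] 6.544856754201892
S [ 521.82186472 -322.0402693    96.5       ] 6.32288545438142
S [ 606.8156581  -317.63106403   96.5       ] 2.6981219905597813
D [ 529.60993064 -330.23293394   78.5       ] 1.1878075842082436
D [ 522.251021   -326.99452465   96.5       ] 5.1164801559298425
D [ 614.60675025 -317.24224173   96.5       ] 5.953851651097051
```

About 5 mm remain in both views. I'll push 4 more, back off, lift, and check from straight above with the wrist camera.

Call:
send_rows([
  [-2, 0, 0, 0, -0.3],
  [-2, 0, 0, 0, -0.3],
  [0, 0, 0, 0, -0.3],
  [0, 0, 0, 0, -0.3],
  [5, 0, 0, 0, -0.3],
  [5, 0, 0, 0, -0.3],
  [0, 0, -20, 0, -0.3],
  [0, 0, -30, 0, -0.3],
  [0, 0, -35, 0, -0.3],
  [0, 0, -35, 0, -0.3],
])

```text
clock: 10.0
tool_pos: [541.0, -23.1, 207.5]
orientation: [-3.141, 0.0, 1.655]
contact_force: [-0.0, 0.8, 0.9]
finger_gap: 29.8
grasp_force: 0.0
```

Call:
send_rows([
  [-37, 0, 0, 0, -0.3],
  [-37, 0, 0, 0, -0.3],
  [-37, 0, 0, 0, -0.3],
  [-37, 0, 0, 0, -0.3],
  [-37, 0, 0, 0, -0.3],
  [-37, 0, 0, 0, -0.3],
  [-37, 0, 0, 0, -0.3],
  [-37, 0, 0, 0, -0.3],
  [-37, 0, 0, 0, -0.3],
  [-37, 0, 0, 0, -0.3],
])

```text
clock: 11.0
tool_pos: [572.8, -392.9, 206.1]
orientation: [-3.142, -0.0, 1.656]
contact_force: [-0.1, -0.2, 0.7]
finger_gap: 30.1
grasp_force: 0.0
```

```bash
python3 look.py w5; python3 - <<'E'
from h import *
m=json.load(open('pics/w5.json'))
print(proj(m,[[515,-329,78.5],[595,-321,78.5],[555,-325,98],[530,-200,98]]))
E
```

```text
11.05 [ 570.4 -399.5  205.8] [-3.14   0.004  1.65 ] 29.8 [-4.9 -0.1 -1.4] C [ 567. -322.  349.] fwd [ 0.02 -0.28 -0.96]
[[ 208.82111123  106.1699111 ]
 [ 318.2735735   104.42199104]
 [ 262.14874894  105.40934032]
 [ 235.15608988 -115.33996088]]
```

View pics/w5.png

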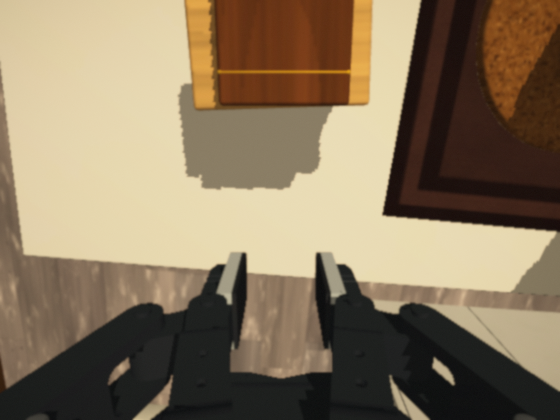

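The picture shows the plank's end (219–351, row ~105) practically flush with the stand's outer edge (195,109)–(370,103). I'll measure it finely from column profiles.

```bash
python3 - <<'E'
from h import *
im=cv2.imread('pics/w5.png').astype(int); m=json.load(open('pics/w5.json'))
for c in [200,208,222,235,250,285,300,325,340,348,355,363,367]:
    print(c,[tuple(im[r,c-1:c+2].mean(0).astype(int)[[2,0]]) for r in range(99,113)])
E
```

```text
200 [(np.int64(216), np.int64(71)), (np.int64(216), np.int64(71)), (np.int64(215), np.int64(70)), (np.int64(213), np.int64(69)), (np.int64(210), np.int64(69)), (np.int64(207), np.int64(68)), (np.int64(203), np.int64(66)), (np.int64(193), np.int64(63)), (np.int64(174), np.int64(56)), (np.int64(147), np.int64(48)), (np.int64(123), np.int64(49)), (np.int64(120), np.int64(66)), (np.int64(129), np.int64(87)), (np.int64(134), np.int64(97))]
208 [(np.int64(217), np.int64(71)), (np.int64(216), np.int64(71)), (np.int64(215), np.int64(71)), (np.int64(214), np.int64(70)), (np.int64(210), np.int64(69)), (np.int64(207), np.int64(68)), (np.int64(202), np.int64(66)), (np.int64(190), np.int64(61)), (np.int64(167), np.int64(53)), (np.int64(141), np.int64(47)), (np.int64(122), np.int64(53)), (np.int64(124), np.int64(76)), (np.int64(132), np.int64(92)), (np.int64(136), np.int64(98))]
222 [(np.int64(110), np.int64(23)), (np.int64(108), np.int64(22)), (np.int64(104), np.int64(22)), (np.int64(91), np.int64(19)), (np.int64(78), np.int64(17)), (np.int64(72), np.int64(20)), (np.int64(83), np.int64(26)), (np.
[... 3922 characters left out ...]
int64(188), np.int64(119)), (np.int64(220), np.int64(158)), (np.int64(231), np.int64(174)), (np.int64(232), np.int64(178)), (np.int64(233), np.int64(179)), (np.int64(233), np.int64(179)), (np.int64(233), np.int64(179)), (np.int64(233), np.int64(179))]
367 [(np.int64(219), np.int64(82)), (np.int64(218), np.int64(83)), (np.int64(213), np.int64(84)), (np.int64(200), np.int64(89)), (np.int64(193), np.int64(103)), (np.int64(203), np.int64(132)), (np.int64(223), np.int64(160)), (np.int64(231), np.int64(175)), (np.int64(233), np.int64(178)), (np.int64(233), np.int64(178)), (np.int64(233), np.int64(179)), (np.int64(233), np.int64(179)), (np.int64(233), np.int64(178)), (np.int64(233), np.int64(179))]
```

```bash
python3 - <<'E'
from h import *
m=json.load(open('pics/w5.json'))
L=ray(m,(218.5,102.3),97);Rr=ray(m,(351.5,102.3),97);c=(L+Rr)/2; d=(Rr-L)[:2];print(L,Rr,np.linalg.norm(d),np.arctan2(d[1],d[0]))
a=np.array([(ray(m,(x,70),97)) for x in (218,351)]);print(a, ray(m,(217,3),97),ray(m,(353.5,3),97))
u=np.array([-d[1],d[0]])/np.linalg.norm(d);print('mid',c[:2]+140*u)
print('stand edge',ray(m,(204,107),78.5),ray(m,(360,102.5),78.5))
print([r[:4] for r in plan([580,255,215],1.65,20)])
E
```

```text
[ 525.10399933 -325.45017911   97.        ] [ 615.57812951 -317.73943606   97.        ] 90.80211336482034 0.0850204923888452
[[ 523.96788722 -304.69866567   97.        ]
 [ 612.39482908 -297.1607467    97.        ]] [ 521.73503947 -264.36789128   97.        ] [ 608.51757732 -256.95922227   97.        ]
mid [ 558.45253025 -182.10049675]
stand edge [ 511.47797854 -329.88211321   78.5       ] [ 625.34446156 -316.99051346   78.5       ]
[[33, 3, 0, np.float64(0.0)], [33, 3, 0, np.float64(0.0)], [33, 3, 0, np.float64(0.0)], [33, 3, 0, np.float64(0.0)], [33, 3, 0, np.float64(0.0)], [33, 3, 0, np.float64(0.0)], [33, 3, 0, np.float64(0.0)], [33, 3, 0, np.float64(0.0)], [33, 3, 0, np.float64(0.0)], [33, 3, 0, np.float64(0.0)], [33, 3, 0, np.float64(0.0)], [33, 3, 0, np.float64(0.0)], [33, 3, 0, np.float64(0.0)], [33, 3, 0, np.float64(0.0)], [33, 3, 0, np.float64(0.0)], [33, 3, 0, np.float64(0.0)], [33, 3, 0, np.float64(0.0)], [33, 3, 0, np.float64(0.0)], [33, 3, 0, np.float64(0.0)], [33, 3, 0, np.float64(0.0)]]
```

The plank is flush to within 1 mm at mid-edge, and its mid is at about (559,-183). Now to the jar.

Call:
send_rows([
  [33, 3, 0, 0, 1],
  [33, 3, 0, 0, 1],
  [33, 3, 0, 0, 1],
  [33, 3, 0, 0, 1],
  [33, 3, 0, 0, 1],
  [33, 3, 0, 0, 1],
  [33, 3, 0, 0, 1],
  [33, 3, 0, 0, 1],
  [33, 3, 0, 0, 1],
  [33, 3, 0, 0, 1],
])

```text
clock: 12.05
tool_pos: [574.4, -58.9, 206.4]
orientation: [3.141, -0.0, 1.655]
contact_force: [-0.1, -0.6, -0.0]
finger_gap: 85.6
grasp_force: 0.0
```

Call:
send_rows([
  [33, 3, 0, 0, 1],
  [33, 3, 0, 0, 1],
  [33, 3, 0, 0, 1],
  [33, 3, 0, 0, 1],
  [33, 3, 0, 0, 1],
  [33, 3, -2, 0, 1],
  [33, 3, -2, 0, 1],
  [33, 3, -2, 0, 1],
  [33, 3, -2, 0, 1],
  [33, 3, 0, 0, 1],
])

```text
clock: 13.05
tool_pos: [576.4, 272.5, 214.6]
orientation: [3.141, -0.0, 1.655]
contact_force: [-0.6, -0.4, -0.1]
finger_gap: 85.4
grasp_force: 0.0
```

```bash
python3 look.py w6 jar_center green_center
```

```text
13.1 [574.8 279.9 213.9] [-3.141e+00 -3.000e-03  1.662e+00] 85.2 [-3.1  6.5 -0.2] C [571. 343. 358.] fwd [ 0.02 -0.28 -0.96]
jar_center 0.72 [308.  90.] [593. 355.  53.]
jar_center 0.68 [262. 241.] [564. 220.  53.]
jar_center 0.57 [489.  54.] [735. 396.  53.]
green_center 0.57 [149. 104.] [463. 333.  53.]
```

View pics/w6.png

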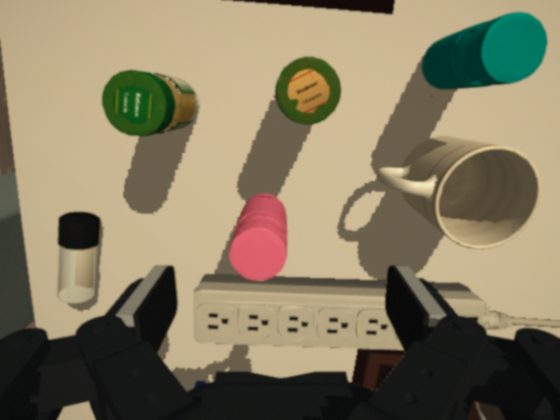

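The wrist picture shows the brown-topped, green-capped jar at (308,90), nearly below the camera. The green-label jar is at (136,103), pink at (259,240) and turquoise at (510,48).

```bash
python3 - <<'E'
from h import *
m=json.load(open('pics/w6.json')); j=ray(m,(308.5,90.5),106);print(j)
for n,p in dict(green=(136,103),pink=(259,250),teal=(513,48)).items(): print(n,ray(m,p,106))
s=telemetry.observe();print(s['tool_pos'],s['orientation'])
m2=camera_model('wrist');im=get_image('wrist');cv2.imwrite('pics/w7.png',im)
print([ (r['p'],r['xy'],ray(m2,r['xy'],90)) for r in nets.search_frame('wrist','jar_center')])
hsv=cv2.cvtColor(im,cv2.COLOR_BGR2GRAY)
c=cv2.HoughCircles(cv2.medianBlur(hsv,5),cv2.HOUGH_GRADIENT,1,40,param1=100,param2=25,minRadius=24,maxRadius=42)
for q in c[0]: print(q,ray(m2,q[:2],106))
E
```

```text
[589.14042763 352.74706694 106.        ]
green [472.5397125  334.96994077 106.        ]
pink [563.68202207 233.90986301 106.        ]
teal [721.25408996 391.64164101 106.        ]
[575.54723463 273.97994731 213.64635032] [-3.14071923e+00 -8.95545635e-05  1.65973175e+00]
[(0.73, [311.1, 94.1], array([590.96500018, 352.56306085,  90.        ])), (0.69, [260.8, 239.9], array([563.23990658, 237.67244777,  90.        ]))]
[309.5  92.5  33.8] [588.52105002 353.00868693 106.        ]
[258.5 256.5  27.5] [562.88411552 230.31821824 106.        ]
[139.5 101.5  35.7] [474.01040861 337.18715644 106.        ]
[518.5  51.5  36.4] [723.24749926 391.78977515 106.        ]
```

Call:
send_rows([
  [13, 4, 0, 0, 1],
  [13, 3, 0, 0, 1],
  [13, 3, 0, 0, 1],
  [13, 3, 0, 0, 1],
  [13, 3, 0, 0, 1],
  [12.5, 3.5, 0, 0, 1],
  [0, 0, 15, 0, 1],
  [0, 0, 25, 0, 1],
  [0, 0, 25, 0, 1],
  [0, 0, 5, 0, 1],
])

```text
clock: 14.3
tool_pos: [587.9, 347.8, 140.0]
orientation: [-3.137, 0.003, 1.654]
contact_force: [-0.7, -0.4, -0.9]
finger_gap: 85.1
grasp_force: 0.0
```

```bash
python3 look.py w8; python3 - <<'E'
from h import *
m=json.load(open('pics/w8.json')); print(proj(m,[[588.5,353,106]]))
E
```

```text
14.35 [588.4 348.1 141.1] [-3.138e+00  3.000e-03  1.654e+00] 85.1 [-0.1 -0.5 -0.4] C [583. 419. 283.] fwd [ 0.02 -0.28 -0.96]
[[281.68322625 231.51369265]]
```

View pics/w8.png

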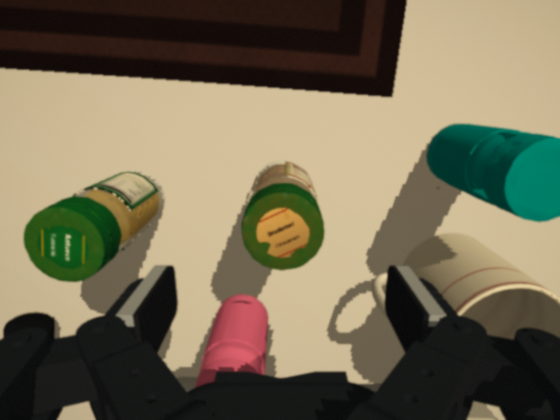

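The cap's centre is at (283,229) against (282,231) predicted, so the estimate holds. The mug handle's tip shows at about (378,290), so I'll check the right finger's clearance to it.

```bash
python3 - <<'E'
from h import *
m=json.load(open('pics/w8.json')); print(ray(m,(283,229),106))
m6=json.load(open('pics/w6.json'))
for z in (40,60,80): print(z,ray(m6,(380,173),z),ray(m,(376,285),z))
print(telemetry.observe()['tool_pos'])
E
```

```text
[589.07490164 354.47009214 106.        ]
40 [666.14101142 289.85509533  40.        ] [665.8217376  291.15292529  40.        ]
60 [660.1542919  293.19972818  60.        ] [659.02998141 301.67260493  60.        ]
80 [654.16757238 296.54436102  80.        ] [652.23822521 312.19228457  80.        ]
[588.36365747 348.08430366 141.09433169]
```

Call:
send_rows([
  [3, 1, 0, 0, 1],
  [3, 0, 0, 0, 1],
  [0, 0, 10, 0, 1],
  [0, 0, 15, 0, 1],
  [0, 0, 20, 0, 1],
  [0, 0, 20, 0, 1],
  [0, 0, 15, 0, 1],
  [0, 0, 10, 0, 1],
  [0, 0, 0, 0, 1],
  [0, 0, 0, 0, 1],
])

```text
clock: 15.35
tool_pos: [590.5, 355.4, 54.6]
orientation: [3.141, -0.0, 1.655]
contact_force: [0.7, -0.0, -0.1]
finger_gap: 85.6
grasp_force: 0.0
```

Call:
send_rows([
  [0, 0, 0, 0, 0.4],
  [0, 0, 0, 0, 0.2],
  [0, 0, 0, 0, 0],
  [0, 0, 0, 0, -0.2],
  [0, 0, 0, 0, -0.4],
  [0, 0, 0, 0, -0.5],
  [0, 0, 0, 0, -0.5],
  [0, 0, 0, 0, -0.5],
  [0, 0, 0, 0, -0.5],
  [0, 0, 0, 0, -0.5],
], newtons=30)

```text
clock: 16.35
tool_pos: [590.3, 355.7, 55.1]
orientation: [3.141, -0.001, 1.655]
contact_force: [-2.7, -0.4, 5.9]
finger_gap: 44.8
grasp_force: 30.0
```

Call:
send_rows([
  [0, 0, -2, 0, -0.5],
  [0, 0, -4, 0, -0.5],
  [0, 0, -8, 0, -0.5],
  [0, 0, -15, 0, -0.5],
  [0, 0, -25, 0, -0.5],
  [0, 0, -30, 0, -0.5],
  [0, 0, -35, 0, -0.5],
  [0, 0, -35, 0, -0.5],
  [0, 0, -25, 0, -0.5],
  [0, 0, -10, 0, -0.5],
])

```text
clock: 17.35
tool_pos: [591.4, 355.7, 247.8]
orientation: [3.137, -0.003, 1.654]
contact_force: [0.6, -0.4, -1.9]
finger_gap: 45.1
grasp_force: 30.6
```

```bash
python3 - <<'E'
from h import *
s=telemetry.observe();print(s['clock'],s['tool_pos'],s['orientation'],s['contact_force'],s['ft_torque'],s['finger_gap'],s['grasp_force'])
print([r[:4] for r in plan([559,-183,240],1.655,20)])
a=get_image('scene');m=camera_model('scene')
for l in ('jar_center','green_center'):print(l,[(r['p'],r['xy']) for r in nets.search_frame('scene',l)])
E
```

```text
17.35 [591.36238178 355.68271585 247.8135657 ] [ 3.13698015e+00 -2.73517127e-03  1.65444835e+00] [ 0.63129575 -0.44144575 -1.87465468] [ 0.01004168 -0.02892704  0.02677731] 45.08366070381095 30.607315910747275
[[-27, -4, 0, np.float64(-0.0)], [-27, -4, 0, np.float64(-0.0)], [-27, -4, 0, np.float64(-0.0)], [-27, -4, 0, np.float64(-0.0)], [-27, -4, 0, np.float64(-0.0)], [-27, -4, 0, np.float64(-0.0)], [-27, -4, 0, np.float64(-0.0)], [-27, -4, 0, np.float64(-0.0)], [-27, -4, 0, np.float64(-0.0)], [-27, -4, 0, np.float64(-0.0)], [-27, -4, 0, np.float64(-0.0)], [-27, -4, 0, np.float64(-0.0)], [-27, -4, 0, np.float64(-0.0)], [-27, -4, 0, np.float64(-0.0)], [-27, -4, 0, np.float64(-0.0)], [-27, -4, 0, np.float64(-0.0)], [-27, -4, 0, np.float64(-0.0)], [-27, -4, 0, np.float64(-0.0)], [-27, -4, 0, np.float64(-0.0)], [-27, -4, 0, np.float64(-0.0)]]
jar_center [(0.87, [210.4, 117.8]), (0.86, [243.2, 165.1]), (0.62, [236.8, 199.1]), (0.15, [195.0, 252.2])]
green_center [(0.9, [183.9, 198.5]), (0.55, [391.6, 256.4])]
```

Call:
send_rows([
  [-10, -2, 0, 0, -0.5],
  [-20, -4, 0, 0, -0.5],
  [-30, -4, 0, 0, -0.5],
  [-32, -4, 0, 0, -0.5],
  [-32, -4, 0, 0, -0.5],
  [-32, -4, 0, 0, -0.5],
  [-32, -4, 0, 0, -0.5],
  [-32, -4, 0, 0, -0.5],
  [-32, -4, 0, 0, -0.5],
  [-32, -4, 0, 0, -0.5],
])

```text
clock: 18.5
tool_pos: [574.9, 67.1, 241.7]
orientation: [-3.139, 0.001, 1.654]
contact_force: [0.4, 0.1, -1.8]
finger_gap: 45.0
grasp_force: 30.6
```

Call:
send_rows([
  [-32, -4, 0, 0, -0.5],
  [-32, -4, 0, 0, -0.5],
  [-32, -4, 0, 0, -0.5],
  [-32, -4, 0, 0, -0.5],
  [-32, -4, 0, 0, -0.5],
  [-30, -4, 0, 0, -0.5],
  [-25, -4, 0, 0, -0.5],
  [-20, -3, 0, 0, -0.5],
  [-12, -2, 0, 0, -0.5],
  [-6, -1, 0, 0, -0.5],
])

```text
clock: 19.5
tool_pos: [562.4, -187.0, 242.4]
orientation: [-3.14, -0.0, 1.653]
contact_force: [-0.2, 0.0, -1.2]
finger_gap: 45.4
grasp_force: 30.6
```

```bash
python3 - <<'E'
from h import *
get_image('side')
s=telemetry.observe();print(s['clock'],s['tool_pos'],s['orientation'],s['contact_force'],s['finger_gap'],s['grasp_force'])
d=np.array([558.8,-182.5])-np.array(s['tool_pos'])[:2]; y=s['orientation'][2]; c,n=np.cos(y),np.sin(y)
print('tool dx,dy',c*d[0]+n*d[1], n*d[0]-c*d[1])
E
```

```text
19.55 [ 562.5956003  -187.17623033  242.60318556] [-3.14028330e+00  1.86885833e-04  1.65309530e+00] [-0.15227735 -1.18785982 -1.39757504] 45.08331281988463 30.57035066653043
tool dx,dy 4.972424419914604 -3.398338872355107
```

Call:
send_rows([
  [3, -2, 5, 0, -0.5],
  [3, -1, 10, 0, -0.5],
  [0, 0, 13, 0, -0.5],
  [0, 0, 13, 0, -0.5],
  [0, 0, 13, 0, -0.5],
  [0, 0, 10, 0, -0.5],
  [0, 0, 8, 0, -0.5],
  [0, 0, 5, 0, -0.5],
  [0, 0, 2, 0, -0.5],
  [0, 0, 0, 0, -0.5],
])

```text
clock: 20.55
tool_pos: [560.0, -180.1, 164.3]
orientation: [-3.142, 0.0, 1.655]
contact_force: [-0.6, -0.1, -1.9]
finger_gap: 44.7
grasp_force: 30.6
```

Call:
send_rows([
  [0, 0, 1, 0, -0.5],
  [0, 0, 1, 0, -0.5],
  [0, 0, 1, 0, -0.5],
  [0, 0, 1, 0, -0.5],
  [0, 0, 1, 0, -0.5],
  [0, 0, 0.5, 0, -0.5],
  [0, 0, 0.5, 0, -0.5],
  [0, 0, 0.5, 0, -0.5],
  [0, 0, 0, 0, -0.5],
  [0, 0, 0, 0, -0.5],
])

```text
clock: 21.55
tool_pos: [560.0, -180.0, 157.8]
orientation: [-3.142, 0.0, 1.655]
contact_force: [0.3, 0.7, -0.5]
finger_gap: 45.0
grasp_force: 30.6
```

Call:
send_rows([
  [0, 0, 0.5, 0, -0.5],
  [0, 0, 0.5, 0, -0.5],
  [0, 0, 0.5, 0, -0.5],
  [0, 0, 0.5, 0, -0.5],
  [0, 0, 0.5, 0, -0.5],
  [0, 0, 0.5, 0, -0.5],
  [0, 0, 0.5, 0, -0.5],
  [0, 0, 0, 0, -0.5],
  [0, 0, 0, 0, -0.5],
  [0, 0, 0, 0, -0.5],
])

```text
clock: 22.55
tool_pos: [560.0, -180.0, 154.4]
orientation: [3.142, 0.0, 1.655]
contact_force: [0.3, 0.2, -0.7]
finger_gap: 45.0
grasp_force: 30.6
```

Call:
send_rows([
  [0, 0, 0.4, 0, -0.5],
  [0, 0, 0.4, 0, -0.5],
  [0, 0, 0.4, 0, -0.5],
  [0, 0, 0, 0, -0.5],
  [0, 0, 0, 0, -0.5],
  [0, 0, 0, 0, -0.5],
  [0, 0, 0, 0, -0.5],
  [0, 0, 0, 0, -0.5],
  [0, 0, 0, 0, -0.5],
  [0, 0, 0, 0, -0.5],
])

```text
clock: 23.55
tool_pos: [560.0, -180.0, 153.1]
orientation: [-3.142, 0.0, 1.655]
contact_force: [0.2, -0.4, -1.3]
finger_gap: 44.8
grasp_force: 30.6
```

```bash
python3 - <<'E'
from h import *
f=[]
for i in range(4):
    get_image('side'); s=telemetry.observe(); f.append(s['contact_force']+[s['tool_pos'][2]] if isinstance(s['contact_force'],list) else np.r_[s['contact_force'],s['tool_pos'][2]])
print(np.round(f,2))
E
```

```text
[[ 8.0000e-02  1.5000e-01  0.0000e+00  1.5315e+02]
 [ 2.4000e-01 -4.0000e-02 -1.5600e+00  1.5313e+02]
 [-1.1000e-01 -7.0000e-01 -9.4000e-01  1.5313e+02]
 [ 6.4000e-01 -1.5000e-01 -1.0100e+00  1.5313e+02]]
```

Not yet touching; down in 0.4 mm steps.

Call:
send_rows([
  [0, 0, 0.4, 0, -0.5],
  [0, 0, 0.4, 0, -0.5],
  [0, 0, 0, 0, -0.5],
  [0, 0, 0, 0, -0.5],
  [0, 0, 0, 0, -0.5],
  [0, 0, 0, 0, -0.5],
  [0, 0, 0, 0, -0.5],
  [0, 0, 0, 0, -0.5],
  [0, 0, 0, 0, -0.5],
  [0, 0, 0, 0, -0.5],
])

```text
clock: 24.75
tool_pos: [560.1, -180.2, 152.7]
orientation: [3.141, 0.0, 1.655]
contact_force: [-3.1, 0.4, 5.7]
finger_gap: 44.9
grasp_force: 31.0
```

Call:
send_rows([
  [0, 0, 0.4, 0, -0.5],
  [0, 0, 0.4, 0, -0.5],
  [0, 0, 0, 0, -0.5],
  [0, 0, 0, 0, -0.5],
  [0, 0, 0, 0, -0.5],
  [0, 0, 0, 0, -0.5],
  [0, 0, 0, 0, -0.5],
  [0, 0, 0, 0, -0.5],
  [0, 0, 0, 0, -0.5],
  [0, 0, 0, 0, -0.5],
])

```text
clock: 25.75
tool_pos: [560.1, -180.5, 152.5]
orientation: [3.141, 0.0, 1.654]
contact_force: [-4.5, 0.9, 11.9]
finger_gap: 45.1
grasp_force: 31.5
```

Call:
send_rows([
  [0, 0, -0.5, 0, -0.5],
  [0, 0, -0.4, 0, -0.5],
  [0, 0, 0, 0, -0.5],
  [0, 0, 0, 0, 0.1],
  [0, 0, 0, 0, 0.15],
  [0, 0, 0, 0, 0.25],
  [0, 0, 0, 0, 0.4],
  [0, 0, 0, 0, 0.6],
  [0, 0, 0, 0, 0.8],
  [0, 0, 0, 0, 0.8],
], newtons=20)

```text
clock: 26.75
tool_pos: [560.0, -180.0, 152.4]
orientation: [3.142, 0.0, 1.655]
contact_force: [0.6, -0.6, 0.9]
finger_gap: 76.9
grasp_force: 0.0
```

Call:
send_rows([
  [0, 0, -5, 0, 0.8],
  [0, 0, -10, 0, 0.8],
  [0, 0, -20, 0, 0.8],
  [0, 0, -25, 0, 0.8],
  [0, 0, -25, 0, 0.8],
  [0, 0, -25, 0, 0.8],
  [0, 0, -10, 0, 0.8],
  [-20, 0, 0, 0, 0.8],
  [-20, 0, 0, 0, 0.8],
  [-20, 0, 0, 0, 0.8],
])

```text
clock: 27.75
tool_pos: [565.0, -240.2, 272.4]
orientation: [3.142, -0.0, 1.655]
contact_force: [-0.6, 0.3, 0.1]
finger_gap: 76.8
grasp_force: 0.0
```

```bash
python3 look.py w9 jar_center plank_front; python3 - <<'E'
from h import *
m=json.load(open('pics/w9.json')); g=cv2.medianBlur(cv2.cvtColor(cv2.imread('pics/w9.png'),cv2.COLOR_BGR2GRAY),5)
c=cv2.HoughCircles(g,cv2.HOUGH_GRADIENT,1,40,param1=100,param2=25,minRadius=25,maxRadius=70)
if c is not None:
    for q in c[0][:4]: print(q,ray(m,q[:2],203.3))
get_image('scene'); 
for cam in('scene','side'):
    get_image(cam); mm=camera_model(cam); print(cam,'pred',proj(mm,[[559,-182,150]]),[(r['p'],r['xy']) for r in nets.search_frame(cam,'jar_center')])
E
```

```text
27.8 [ 564.1 -244.   272.3] [-3.141e+00  2.000e-03  1.652e+00] 76.9 [-1.8 -2.1  0.7] C [ 560. -170.  415.] fwd [ 0.02 -0.28 -0.96]
jar_center 0.85 [278. 129.] [ 559. -195.   53.]
plank_front 0.84 [256.  96.] [ 538. -166.   89.]
[279.5 127.5  38.5] [ 560.16379919 -183.49899631  203.3       ]
[499.5  30.5  36.4] [ 676.42102225 -120.65732166  203.3       ]
scene pred [[387.02857062 224.06541746]] [(0.86, [235.7, 200.8]), (0.81, [386.7, 222.3]), (0.74, [243.1, 165.2])]
side pred [[365.60920228 205.84686031]] [(0.75, [197.7, 173.6])]
```

The jar stands at (560,-183), within 2 mm of the plank's middle. One last check that the plank's end is still flush.

Call:
send_rows([
  [-20, 0, 0, 0, 0.8],
  [-20, 0, 0, 0, 0.8],
  [-20, 0, 0, 0, 0.8],
  [-20, 0, 10, 0, 0.8],
  [-20, 0, 14, 0, 0.8],
  [-20, 0, 14, 0, 0.8],
  [-20, 0, 14, 0, 0.8],
  [-12, 0, 14, 0, 0.8],
  [0, 0, 0, 0, 0.8],
  [0, 0, 0, 0, 0.8],
])

```text
clock: 29.15
tool_pos: [578.0, -390.4, 206.4]
orientation: [-3.141, -0.001, 1.655]
contact_force: [0.8, -0.7, 1.1]
finger_gap: 76.9
grasp_force: 0.0
```

```bash
python3 look.py w10; python3 - <<'E'
from h import *
im=cv2.imread('pics/w10.png').astype(int); m=json.load(open('pics/w10.json'))
e=proj(m,[[511.5,-329.9,78.5],[625.3,-317,78.5],[525.1,-325.5,97],[615.6,-317.7,97]]);print(np.round(e,1))
r0=int(e[:,1].mean())
for c in np.r_[np.linspace(e[0,0],e[2,0]-6,2),np.linspace(e[2,0]+8,e[3,0]-8,4),e[3,0]+6]:
    c=int(c); print(c,r0-7,[int(im[r,c-1:c+2,2].mean()) for r in range(r0-7,r0+8)])
E
```

```text
29.2 [ 578.4 -390.2  207.1] [ 3.141 -0.     1.656] 76.7 [ 0.3  0.2 -0. ] C [ 573. -320.  350.] fwd [ 0.02 -0.28 -0.96]
[[197.  110. ]
 [352.4 105.4]
 [210.9 105.6]
 [343.4 105.4]]
197 99 [213, 213, 212, 211, 210, 209, 208, 205, 201, 197, 186, 166, 138, 120, 120]
204 99 [210, 208, 208, 204, 199, 197, 202, 204, 201, 196, 182, 159, 132, 119, 124]
218 99 [110, 110, 111, 110, 110, 106, 96, 79, 66, 70, 90, 100, 104, 112, 124]
257 99 [98, 98, 98, 99, 98, 94, 84, 69, 58, 67, 91, 105, 116, 127, 132]
296 99 [124, 123, 123, 124, 123, 118, 105, 87, 71, 75, 98, 120, 129, 132, 133]
335 99 [106, 106, 105, 106, 105, 101, 91, 76, 76, 133, 200, 226, 229, 230, 230]
349 99 [220, 220, 220, 219, 216, 210, 191, 163, 150, 178, 213, 228, 230, 230, 230]
```

```bash
python3 -c "
from h import *
print(finish_job())"
```

```text
the job is handed in; nothing more can be done
None
```

The job is handed in, with no verdict returned: the plank was slid until its leading end was flush with the short stand's outer edge (within about 1 mm at mid-edge), and the brown-label jar stands upright within about 2 mm of the plank's middle, finished at about 29 s.

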